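# Nudge a pressure gauge into its checking jig and slide the jaw over it

## Robot

A 6-joint arm with a two-finger parallel gripper is mounted at the origin on the work surface. World frame = base frame: x ahead of the robot, y to its left, z up, the work surface at z = 0. Lengths are in m, angles in rad, forces in N, time in s.
With the tool pointing down it reaches from about 0.3 to 0.775 m from the base axis. Payload 14.6 kg.
Tool frame: the origin (TCP) lies on the centre line of the jaws, within the pads' length; the fingertips stand 25 mm ahead of it and the grasp point (between the pads) lies 6 mm ahead of it (ctrl.tip_reach is the distance from the TCP to the fingertips, in m); z points along the fingers, y is the line along which they close (so a half turn about z gives the same grasp; the last joint's range is limited). The gripper opens to 94 mm and grips with 3 to 60 N. Pads are 16 mm wide; open, the fingers measure 119 mm over their backs; the gripper's body (75 mm by 177 mm) begins 78 mm behind the grasp point.
Start: joints at [-1.389, 0.3, 1.521, -0, 1.321, -0.067], TCP at [0.135, -0.533, 0.23] pointing down, gripper open.
Joint ranges: [-3.03, 3.03], [-0.79, 2.21], [0.23, 2.52], [-1.04, 4.18], [0, 3.07], [-2.55, 2.55]. Speed limits (rad/s): [2.22, 2.22, 2.57, 3.14, 3.14, 3.14].

## Interface

Orientations are given as [roll, pitch, yaw] about the fixed x, y, z axes, in that order (R = Rz(yaw) Ry(pitch) Rx(roll)).
In Python, from station import ctrl gives the robot as it stands. The module is installed in compiled form; this text tells all that it offers.
- The arm moves only by the tool apply_moves, never from a script. Its argument "deltas" is a list of rows, each a list of 7 numbers: the closure in counts, from 0 (fully open) to 255 (shut), then the shift along the world's x, y, z in cm, then the turn, a rotation vector about the world's x, y, z in rad. In form: [[jaw, tx, ty, tz, ax, ay, az], ...]. A call has 1 to 10 rows; each row shifts and turns the commanded pose from where the row before left it; what a row does not reach is not made up. A row lasts 1/10 s, in which the tool goes at most 50 mm and 8.59 degrees, less where a joint would pass 70% of its speed; a pose out of reach is approached as far as the arm can. A call with a gripper value outside its range is refused whole. The fingers move at their own pace and stop on an object; "grip_force" is the grip in N (left out, the last holds). Time passes only in rows, so rows that do not move let the fingers close. It gives the time, the measured TCP pose, the force, the opening and the grip force at its end, in the units of the state.
- ctrl.get_obs(): the state, without advancing time (a new reading comes with each control period).
- ctrl.camera(name): name is "scene" or "top"; returns a dict with "img" (400x640x3 uint8, red, green, blue), "K" (3x3 intrinsics, pixels), "k1" (the pictures are not rectified: a ray, as slopes to the right and down, at radius r is drawn at 1 + k1 r^2 times it, then the intrinsics apply), "pose" (4x4, takes a point from camera to world coordinates). Camera axes: x right, y up, looking along -z (the intrinsics and any distortion apply to the point x, -y, -z); pixel columns grow to the right and rows downward; lengths in m; the calibration is good to about 2 mm. A picture is of the moment at which its call begins. There is no depth.
- ctrl.hand_in(): hands the job in; it is judged then, once.
The state is a dict: "time_s": time; "qpos": joint angles; "joint_vel": joint speeds; "tau": joint torques, N m; "ee_pos": TCP position; "eef_rot": TCP orientation; "force": force on the tool from outside, world axes, zero at the start; "moment": the same for the moment, N m; "grip_width": finger opening in m; "grip_force": force on a finger pad.
Only numpy, scipy, OpenCV 4.12 (cv2) and the standard library are available. Lean on these libraries where they do the work, as an engineer would, in place of code of your own. Each camera call takes 0.05 s, during which the arm holds its last target. There are 200 camera calls.

## Task

Without gripping, lifting or forcing it, push the round brass pressure gauge across the top of the aluminium jig with the fingertips until it drops over the rim and sits flat in the round nest. Then push the jig's sliding jaw all the way to its stop so that its lip covers the edge of the gauge, and take the hand away. Leave the valve head, the rubber tube stub and the two squeeze handles where they are.

Things in the scene. Friction and masses are not known exactly. Their poses are not given: they have to be found in the camera images.
- gauge: loose clip-in pressure gauge: a plain brass disc 46 mm in diameter and 14 mm thick with a pale dial on top, about 90 g, lying dial up on the deck of the jig 65 to 130 mm from the nest. Origin: centre of its flat underside; z up out of the dial. It slides freely on the deck and must never be lifted
- jig: fixed aluminium block, 220 mm (x) by 170 mm (y) by 35 mm high; its flat top is the deck. Origin: centre of underside, z up. Round nest at x +55, y -35 mm: 51 mm across, 8 mm deep, rim chamfered 1.5 mm, black floor; a seated gauge stands 6 mm proud of the deck. A dark steel jaw slides between two rails 5 mm high and 6 mm wide (at x +30 and +80, y +3 to +83 mm)
- nest (a point): centre of the floor of the round nest (27 mm above the bench); the gauge's origin comes here when it is seated, with 2.5 mm play all round
- jaw_back (a point): middle of the jaw's flat outer face, the one to push (it looks to the jig's +y, away from the nest), 16 mm above the deck. The jaw is a block 40 mm (jig x) by 30 mm (jig y), top 25 mm above the deck; towards the nest a lip 30 mm wide, 6 mm thick sticks out 17 mm, underside 9 mm above the deck: it passes over a seated gauge, not over one on the deck
- jaw (a joint): travel of the jaw in m: 0 fully open (clear of the nest), growing as the jaw is pushed along the jig's -y; 0.05 is its stop, where the lip covers 10 mm of the edge of a seated gauge. Stiff slide, about 2 N of friction, stays where left
- valve_head: bystander: loose chrome valve head standing upright, 54 mm across, 74 mm high, a short outlet sticking out 44 mm at its own +x, 50 mm up; origin centre of its underside
- siphon_stub: bystander: loose black rubber tube stub standing on end, 28 mm across, 55 mm high; origin centre of its underside
- handle_a: bystander: loose red steel squeeze handle lying flat, about 140 mm long (its x), 20 mm wide, up to 20 mm high at its bent end (+x); origin under the middle of its flat part
- handle_b: bystander: a second squeeze handle, the same as handle_a
Things that resemble listed ones, but are neither listed nor needed, are in the scene too. Of the things shaped like the gauge, the brass one is meant.

How it is judged:
On the way, in this order (a step that is already met when the one before it is completed fails the run):
1. the gauge has dropped flat into the nest (z of gauge in the frame of nest between -0.0025 and 0.0025 m and horizontal distance between gauge and nest below 0.004 m and angle between gauge's own z axis and vertical below 0.07 rad), for 0.2 s.
2. the jaw is at its stop (value of joint jaw above 0.047 m), for 0.2 s.
At the end, for the whole second after the job is handed in: The gauge lies dial up and flat (within 4 degrees) on the floor of the nest (within 2.5 mm in height, 4 mm sideways), at rest, and the jaw is within 3 mm of its stop (all of step 1 and linear speed of gauge below 0.02 m/s and value of joint jaw above 0.047 m); the robot touches nothing.
It fails at once if the gauge is lifted: its underside rises more than 8 mm above the deck (z of gauge in the frame of nest above 0.016 m).
It fails at once if the gauge is gripped or pressed hard: more than 30 N between fingers and gauge (contact force between the fingers and gauge above 30 N).
It fails at once if the gauge is tipped up by more than 35 degrees (angle between gauge's own z axis and vertical above 0.61 rad).
It fails at once if the gauge is pushed off the jig (z of gauge in the frame of nest below -0.01 m).
It fails at once if a bystander is moved by more than 20 mm (distance of any of valve_head, siphon_stub, handle_a, handle_b from where it was at the start of the episode above 0.02 m).
It also fails if it takes over 48 s, if anything falls off the work surface, if the arm or the gripper's body presses on something with over 40 N, if the wrist force passes 120 N, or if a joint passes its speed limit or range.

## Working session

There is one attempt and no reset: what is moved stays moved. The work goes in short steps, Python scripts to look and compute and a tool call to move; the robot and the scene stay as the last step left them, time stands still between calls to the robot, and variables do not carry over. Pictures are saved under pics/ and viewed, at most 10 in all, crops included, and the job is handed in when it is done.

Besides the shell and the picture viewer there is one more tool, called after "Emit:" by a JSON object that holds its "method" and its "body", one argument or row to a line. apply_moves: Moves the arm, as the interface text tells. Its arguments: {"type":"object","properties":{"deltas":{"type":"array"},"grip_force":{"type":"number"}},"required":["deltas"]}

```bash
mkdir -p pics; cat > h.py <<'E'
import numpy as np, cv2, pickle
from station import ctrl
def snap(n,tag):
    c=ctrl.camera(n); cv2.imwrite(f'pics/{tag}.png',cv2.cvtColor(np.asarray(c['img']),cv2.COLOR_RGB2BGR)); pickle.dump(c,open(f'{tag}.pkl','wb')); return c
def ray(c,uv):
    K=np.asarray(c['K']);k=c['k1'];P=np.asarray(c['pose'])
    d=np.array([(uv[0]-K[0,2])/K[0,0],(uv[1]-K[1,2])/K[1,1]]);s=d.copy()
    for _ in range(20): s=d/(1+k*(s@s))
    return P[:3,3],P[:3,:3]@np.array([s[0],-s[1],-1])
def onz(c,uv,z):
    o,d=ray(c,uv); return o+d*(z-o[2])/d[2]
def proj(c,p):
    P=np.asarray(c['pose']);K=np.asarray(c['K']); q=P[:3,:3].T@(np.asarray(p)-P[:3,3])
    s=np.array([q[0],-q[1]])/-q[2]; s=s*(1+c['k1']*(s@s)); return K[0,0]*s[0]+K[0,2],K[1,1]*s[1]+K[1,2]
E
python3 - <<'E'
from h import *
for n in('top','scene'):
    c=snap(n,n+'0'); print(n,c['K'],c['k1'],c['pose'])
print(ctrl.get_obs())
E
```

```text
top [[458.47726628   0.         321.98401069]
 [  0.         458.47726628 201.3002952 ]
 [  0.           0.           1.        ]] 0.038511695096922684 [[ 0.02739821  0.98071102 -0.19353357  0.39889899]
 [-0.99962179  0.02642043 -0.00763198  0.03196518]
 [-0.00237152  0.19366947  0.98106397  0.97493936]
 [ 0.          0.          0.          1.        ]]
scene [[380.25438684   0.         320.52468483]
 [  0.         380.25438684 210.21954093]
 [  0.           0.           1.        ]] -0.08322885216822908 [[-0.55913676 -0.60569239  0.56612968  0.97981074]
 [ 0.82902624 -0.4010217   0.38973977  0.32628255]
 [-0.00903213  0.6872542   0.72636085  0.59879248]
 [ 0.          0.          0.          1.        ]]
{'time_s': 0.1, 'qpos': array([-1.38860852e+00,  3.00396734e-01,  1.52149583e+00, -5.25639290e-06,
        1.32070627e+00, -6.66256918e-02]), 'joint_vel': array([ 1.61533134e-03, -2.24717930e-03, -4.51703436e-05,  1.17333648e-05,
       -3.45865833e-04,  1.38129019e-03]), 'tau': array([ 1.36826078e-03, -5.32644618e+01, -3.53281581e+01,  7.09089939e-02,
        2.35308800e-02, -6.63906690e-05]), 'ee_pos': array([ 0.13538521, -0.53286754,  0.22996318]), 'eef_rot': array([-3.14058837e+00, -6.19071633e-05,  2.48814767e-01]), 'force': array([-0.40999539,  0.16502231, -0.96058343]), 'moment': array([ 0.00409426, -0.02132575,  0.02283039]), 'grip_force': 0.0, 'grip_width': 0.09391988899048531}
```

View pics/top0.png

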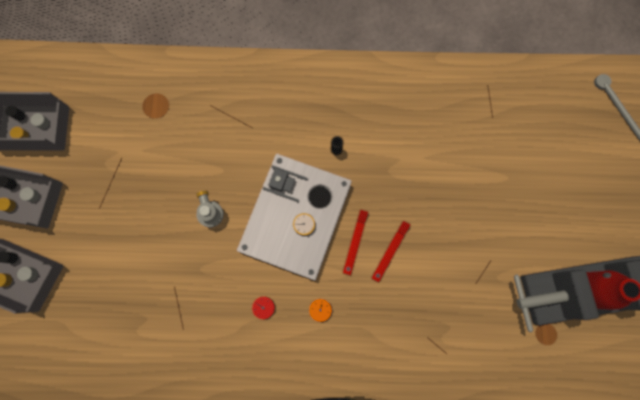

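View pics/scene0.png

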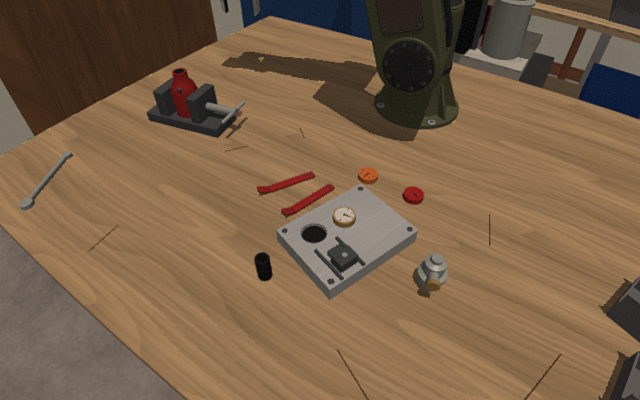

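The top view shows the jig with corners near (278,156), (351,180), (316,279) and (239,250). The nest is at (319,196), the gauge at (304,225) and the jaw at (281,181). The valve head is at (208,212), the stub at (337,146) and the handles lie to the right. The scene view agrees: nest (314,233), gauge (344,215).

```bash
python3 - <<'E'
from h import *
c=pickle.load(open('top0.pkl','rb')); im=np.asarray(c['img']); hsv=cv2.cvtColor(im,cv2.COLOR_RGB2HSV)
def big(m,near):
    n,l,s,ce=cv2.connectedComponentsWithStats(m.astype(np.uint8),connectivity=4)
    i=l[near[1],near[0]]; 
    return (l==i),s[i],ce[i]
# jig: low saturation, bright
m=((hsv[...,1]<50)&(hsv[...,2]>110))
lab,s,ce=big(m,(270,225)); print('jig',s,ce)
cnt=max(cv2.findContours(lab.astype(np.uint8),0,2)[0],key=cv2.contourArea)
r=cv2.minAreaRect(cnt); bp=cv2.boxPoints(r); 
P=np.array([onz(c,p,.035)[:2] for p in bp]); print(bp,P,[np.linalg.norm(P[i]-P[i-1]) for i in range(4)]); print('jigc',P.mean(0))
m=hsv[...,2]<45
lab,s,ce=big(m,(319,196)); print('nest px',s,ce,'top rim',onz(c,ce,.035),'floor',onz(c,ce,.027))
m=(hsv[...,1]>45)|(hsv[...,2]<110)
w=np.zeros_like(m);w[205:245,284:324]=1; m=m&w
lab,s,ce=big(hsv[...,1]*1.0*w>55,(304,214)); print('g',s)
pts=cv2.convexHull(max(cv2.findContours(((hsv[...,1]>55)&w).astype(np.uint8),0,2)[0],key=cv2.contourArea))
(e,ax,an)=cv2.fitEllipse(pts); print('gauge',e,ax,onz(c,e,.045))
a=im[140:290,230:360,::-1]; cv2.imwrite('pics/crop.png',cv2.resize(a,None,fx=4,fy=4,interpolation=cv2.INTER_CUBIC))
c=pickle.load(open('scene0.pkl','rb')); im=np.asarray(c['img']);hs=cv2.cvtColor(im,cv2.COLOR_RGB2HSV)
a=im[180:300,270:430,::-1]; cv2.imwrite('pics/crops.png',cv2.resize(a,None,fx=4.5,fy=4.5,interpolation=cv2.INTER_CUBIC))
E
```

```text
jig [ 238  155  112  125 7024] [293.59709567 220.4476082 ]
[[236.85406 251.0941 ]
 [273.5006  152.14838]
 [351.34137 180.97829]
 [314.69482 279.924  ]] [[ 0.47597324  0.21030982]
 [ 0.6883856   0.14561005]
 [ 0.62962116 -0.02137002]
 [ 0.42216945  0.04955628]] [np.float64(0.16951857775597515), np.float64(0.22204745639774887), np.float64(0.17701864827604738), np.float64(0.21924131086757342)]
jigc [0.55403736 0.09602653]
nest px [310 187  20  20 297] [319.40740741 196.46464646] top rim [0.59449243 0.04495371 0.035     ] floor [0.59615716 0.04506426 0.027     ]
g [292 212  24  24 269]
gauge (303.6147766113281, 223.87643432617188) (23.437421798706055, 23.908464431762695) [0.53423654 0.07550511 0.045     ]
```

View pics/crop.png

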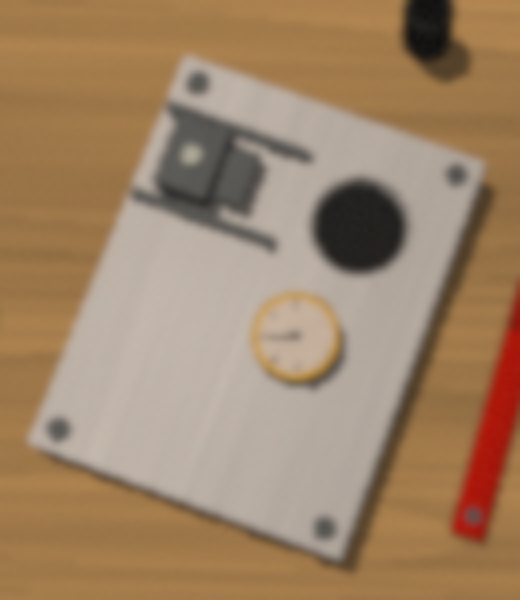

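View pics/crops.png

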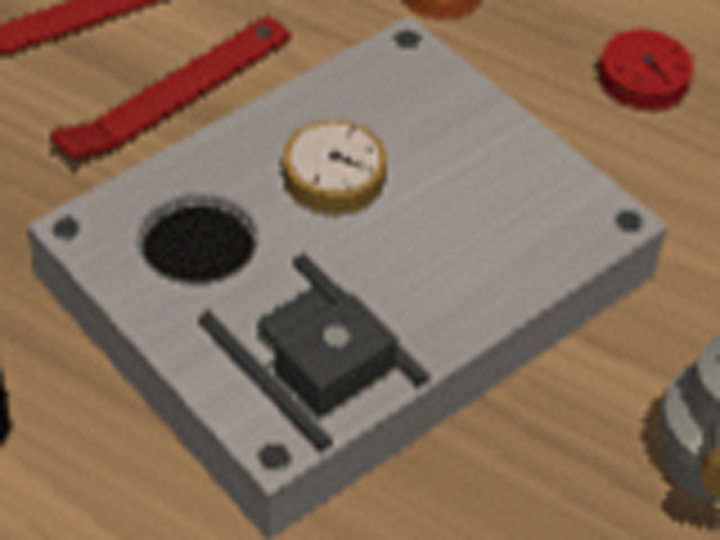

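Jig centre is about (0.554, 0.096), yaw about -18°. The nest is at (0.595, 0.045), which matches the jig geometry within 1 mm. The gauge is at (0.534, 0.0755), 68 mm from the nest. I'll go behind the gauge with the fingers part-open, so both tips touch it and centre it.

Emit:
{"method": "apply_moves", "body": {
  "deltas": [
    [187, 2.12, 3.69, -0.4, 0, 0, 0.143],
    [187, 2.12, 3.69, -0.4, 0, 0, 0.143],
    [187, 2.12, 3.69, -0.4, 0, 0, 0.143],
    [187, 2.12, 3.69, -0.4, 0, 0, 0.143],
    [187, 2.12, 3.69, -0.4, 0, 0, 0.143],
    [187, 2.12, 3.69, -0.4, 0, 0, 0.143],
    [187, 2.12, 3.69, -0.4, 0, 0, 0.143],
    [187, 2.12, 3.69, -0.4, 0, 0, 0.143],
    [187, 2.12, 3.69, -0.4, 0, 0, 0.143]
  ]
}}

```text
time_s: 1.0
ee_pos: [0.3266, -0.1993, 0.1943]
eef_rot: [3.141, 0.0, 1.541]
force: [0.7, -1.2, -0.1]
grip_width: 0.027
grip_force: 0.0
```

Emit:
{"method": "apply_moves", "body": {
  "deltas": [
    [187, 2.12, 3.69, -0.4, 0, 0, 0.143],
    [187, 2.12, 3.69, -0.4, 0, 0, 0.143],
    [187, 2.12, 3.69, -0.4, 0, 0, 0.143],
    [187, 2.12, 3.69, -0.4, 0, 0, 0.143],
    [187, 2.12, 3.69, -0.4, 0, 0, 0.143],
    [187, 2.12, 3.69, -0.4, 0, 0, 0.143],
    [187, 2.12, 3.69, -0.4, 0, 0, 0.143],
    [187, 2.12, 3.69, -0.4, 0, 0, 0.143],
    [187, 0, 0, 0, 0, 0, 0],
    [187, 0, 0, 0, 0, 0, 0]
  ]
}}

```text
time_s: 2.0
ee_pos: [0.4955, 0.0946, 0.1618]
eef_rot: [-3.141, -0.001, 2.68]
force: [0.1, -0.0, 0.0]
grip_width: 0.0249
grip_force: 0.0
```

Emit:
{"method": "apply_moves", "body": {
  "deltas": [
    [187, 0, 0, -2.5, 0, 0, 0],
    [187, 0, 0, -2.5, 0, 0, 0],
    [187, 0, 0, -2.5, 0, 0, 0],
    [187, 0, 0, -1.5, 0, 0, 0],
    [187, 0, 0, -0.8, 0, 0, 0],
    [187, 0, 0, 0, 0, 0, 0]
  ]
}}

```text
time_s: 2.6
ee_pos: [0.4953, 0.0934, 0.0641]
eef_rot: [-3.141, -0.001, 2.678]
force: [0.4, 0.8, 0.8]
grip_width: 0.0247
grip_force: 0.0
```

```bash
python3 - <<'E'
from h import *
c=snap('scene','s1'); a=np.asarray(c['img'])[150:300,250:450,::-1]; cv2.imwrite('pics/s1c.png',cv2.resize(a,None,fx=4,fy=4,interpolation=cv2.INTER_CUBIC))
print(proj(c,[.5342,.0755,.049]))
E
```

```text
(np.float64(343.9697535904549), np.float64(213.96063747095636))
```

View pics/s1c.png

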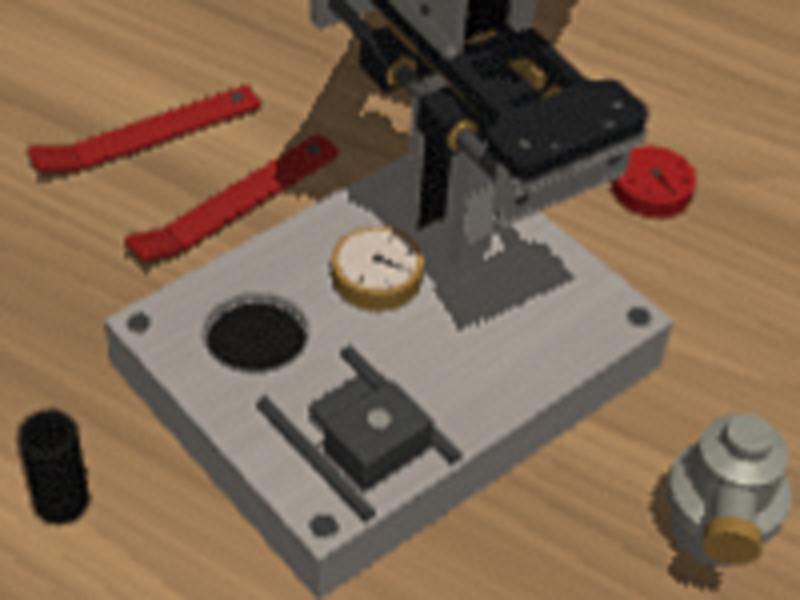

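The dial is at about (344,215) in the full image, as predicted. The fingers stand just behind it in line with the nest, tips about 4 mm above the deck. Next is the push.

Emit:
{"method": "apply_moves", "body": {
  "deltas": [
    [187, 0.54, -0.25, 0, 0, 0, 0],
    [187, 0.54, -0.25, 0, 0, 0, 0],
    [187, 0.54, -0.25, 0, 0, 0, 0],
    [187, 0.54, -0.25, 0, 0, 0, 0],
    [187, 0.54, -0.25, 0, 0, 0, 0],
    [187, 0.54, -0.25, 0, 0, 0, 0],
    [187, 0.54, -0.25, 0, 0, 0, 0],
    [187, 0.54, -0.25, 0, 0, 0, 0],
    [187, 0.54, -0.25, 0, 0, 0, 0],
    [187, 0.54, -0.25, 0, 0, 0, 0]
  ]
}}

```text
time_s: 3.65
ee_pos: [0.5503, 0.069, 0.0644]
eef_rot: [-3.142, -0.0, 2.68]
force: [-1.6, 0.5, 1.6]
grip_width: 0.0256
grip_force: 1.0
```

```bash
python3 - <<'E'
from h import *
c=snap('scene','s2'); a=np.asarray(c['img'])[180:280,260:400,::-1]; cv2.imwrite('pics/s2c.png',cv2.resize(a,None,fx=5,fy=5,interpolation=cv2.INTER_CUBIC))
print(ctrl.get_obs()['ee_pos'])
E
```

```text
[0.55091924 0.06871051 0.06449551]
```

View pics/s2c.png

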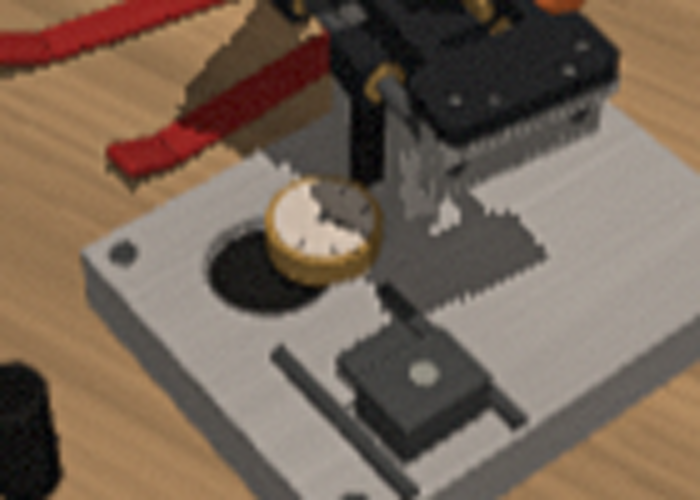

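The gauge is now overhanging the nest's near edge, dial centre at about (324.6,225.6), in line with the nest. I'll continue slowly.

Emit:
{"method": "apply_moves", "body": {
  "deltas": [
    [187, 0.27, -0.155, 0, 0, 0, 0],
    [187, 0.27, -0.155, 0, 0, 0, 0],
    [187, 0.27, -0.155, 0, 0, 0, 0],
    [187, 0.27, -0.155, 0, 0, 0, 0],
    [187, 0.27, -0.155, 0, 0, 0, 0],
    [187, 0.27, -0.155, 0, 0, 0, 0],
    [187, 0.13, -0.08, 0, 0, 0, 0]
  ]
}}

```text
time_s: 4.4
ee_pos: [0.5676, 0.0589, 0.0644]
eef_rot: [-3.142, 0.0, 2.68]
force: [-0.9, -0.6, 0.2]
grip_width: 0.0252
grip_force: 0.1
```

```bash
python3 - <<'E'
from h import *
c=snap('scene','s3'); a=np.asarray(c['img'])[180:280,260:400,::-1]; cv2.imwrite('pics/s3c.png',cv2.resize(a,None,fx=5,fy=5,interpolation=cv2.INTER_CUBIC))
print(ctrl.get_obs()['ee_pos'],proj(c,[.595,.0452,.041]))
E
```

```text
[0.56764578 0.05892572 0.06440434] (np.float64(313.86919863100906), np.float64(229.70508378712037))
```

View pics/s3c.png

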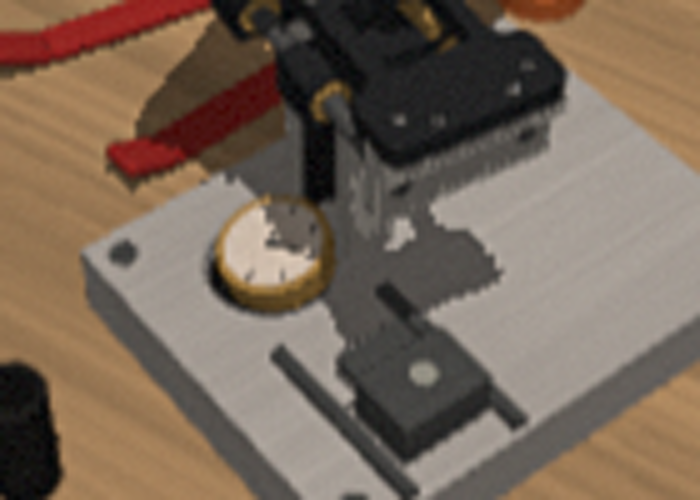

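The gauge is tipped slightly over the nest, centre about (315,230), with 3–5 mm still to go.

Emit:
{"method": "apply_moves", "body": {
  "deltas": [
    [187, 0.13, -0.07, 0, 0, 0, 0],
    [187, 0.13, -0.07, 0, 0, 0, 0],
    [187, 0.13, -0.07, 0, 0, 0, 0],
    [187, 0, 0, 0, 0, 0, 0]
  ]
}}

```text
time_s: 4.85
ee_pos: [0.5713, 0.057, 0.0644]
eef_rot: [3.142, 0.0, 2.68]
force: [0.2, 0.3, 0.2]
grip_width: 0.0246
grip_force: 0.2
```

```bash
python3 - <<'E'
from h import *
c=snap('scene','s4'); a=np.asarray(c['img'])[180:280,260:400,::-1]; cv2.imwrite('pics/s4c.png',cv2.resize(a,None,fx=5,fy=5,interpolation=cv2.INTER_CUBIC))
print(ctrl.get_obs()['ee_pos'])
E
```

```text
[0.57128471 0.05702009 0.06441835]
```

View pics/s4c.png

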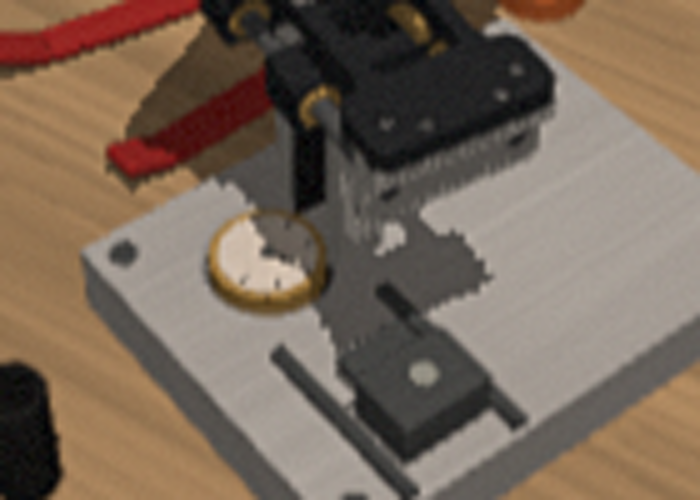

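The gauge has dropped: it sits low with a gap at both sides, its centre is near (313.4,231.6), and the contact force is about zero. I'll back off, rise and move behind the jaw with the fingers closed.

Emit:
{"method": "apply_moves", "body": {
  "deltas": [
    [187, -0.9, 0.4, 0, 0, 0, 0],
    [187, -0.9, 0.4, 0, 0, 0, 0],
    [187, 0, 0, 3, 0, 0, 0],
    [187, 0, 0, 3.5, 0, 0, 0],
    [187, 0, 0, 3.1, 0, 0, 0],
    [255, 2.1, 2.9, 0, 0, 0, 0.05],
    [255, 2.1, 2.9, 0, 0, 0, 0.05],
    [255, 2.1, 2.9, 0, 0, 0, 0.05],
    [255, 2.2, 2.8, 0, 0, 0, 0],
    [255, 0, 0, 0, 0, 0, 0]
  ]
}}

```text
time_s: 5.9
ee_pos: [0.6385, 0.1833, 0.1596]
eef_rot: [3.141, -0.0, 2.833]
force: [-0.3, -0.4, -0.3]
grip_width: 0.0006
grip_force: 0.0
```

```bash
python3 - <<'E'
from h import *
o=ctrl.get_obs();print(o['ee_pos'],o['eef_rot'],o['grip_width'],o['qpos'])
c=snap('scene','s5'); im=np.asarray(c['img']);hs=cv2.cvtColor(im,cv2.COLOR_RGB2HSV)
w=np.zeros(hs.shape[:2],bool);w[215:248,295:333]=1
m=((hs[...,1]>90)&(hs[...,2]>90)&w).astype(np.uint8)
p=cv2.convexHull(np.vstack(cv2.findContours(m,0,2)[0])); e,ax,an=cv2.fitEllipse(p);print('gauge',e,ax,onz(c,e,.039))
n=np.array([.595,.0452]);R=np.array([[.951,.309],[-.309,.951]])
# check rails/jaw and jaw_back in the unobstructed first top view
t=pickle.load(open('top0.pkl','rb'));print('jaw top rear mid px expected',proj(t,[*(n+R@[0,.11]),.06]),'front',proj(t,[*(n+R@[0,.08]),.06]))
E
```

```text
[0.63850069 0.18331499 0.15962367] [ 3.14142693e+00 -4.09684280e-04  2.83272624e+00] 0.0006330282363280497 [ 2.24328498e-01  6.14126526e-01  1.23584364e+00  3.65065325e-04
  1.29189108e+00 -1.03770193e+00]
gauge (306.63250732421875, 228.08668518066406) (22.897876739501953, 34.61638641357422) [0.59799895 0.0301303  0.039     ]
jaw top rear mid px expected (np.float64(268.79944887739407), np.float64(176.21254111970435)) front (np.float64(282.47618879492745), np.float64(180.96399193531312))
```

```bash
python3 - <<'E'
from h import *
c=pickle.load(open('s5.pkl','rb')); a=np.asarray(c['img'])[170:290,260:420,::-1]; cv2.imwrite('pics/s5c.png',cv2.resize(a,None,fx=5,fy=5,interpolation=cv2.INTER_CUBIC))
E
```

```text
(no output)
```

View pics/s5c.png

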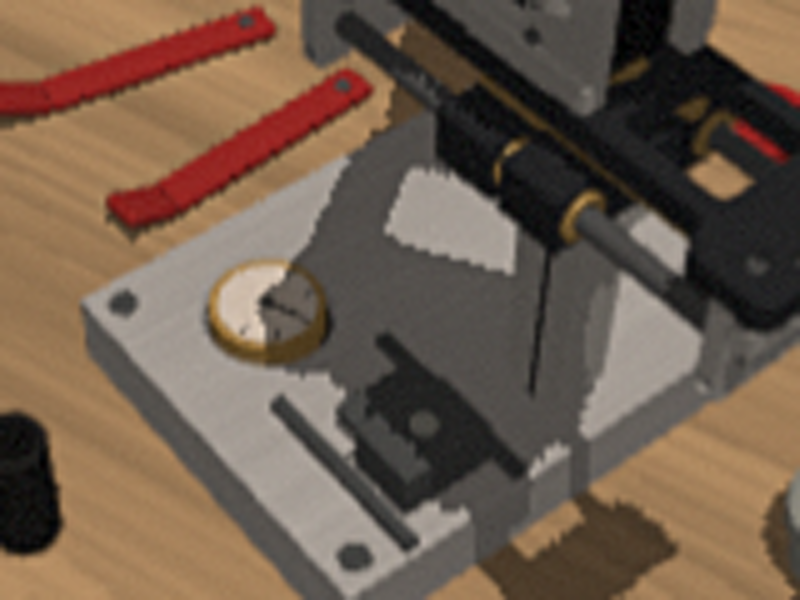

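The gauge sits flat in the nest, centre near (313,232), with a uniform dark gap around it. The closed fingers are behind the jaw, so I'll lower them and push.

Emit:
{"method": "apply_moves", "body": {
  "deltas": [
    [255, 0, 0, -2.5, 0, 0, 0],
    [255, 0, 0, -2.5, 0, 0, 0],
    [255, 0, 0, -2.5, 0, 0, 0],
    [255, 0, 0, -1.5, 0, 0, 0],
    [255, 0, 0, 0, 0, 0, 0],
    [255, -0.23, -0.72, 0, 0, 0, 0],
    [255, -0.23, -0.72, 0, 0, 0, 0],
    [255, -0.23, -0.72, 0, 0, 0, 0],
    [255, -0.23, -0.72, 0, 0, 0, 0],
    [255, 0, 0, 0, 0, 0, 0]
  ]
}}

```text
time_s: 6.95
ee_pos: [0.629, 0.1502, 0.071]
eef_rot: [3.141, 0.001, 2.829]
force: [0.5, -0.4, 0.1]
grip_width: 0.0006
grip_force: 0.0
```

Emit:
{"method": "apply_moves", "body": {
  "deltas": [
    [255, -0.23, -0.72, 0, 0, 0, 0],
    [255, -0.23, -0.72, 0, 0, 0, 0],
    [255, -0.23, -0.72, 0, 0, 0, 0],
    [255, 0, 0, 0, 0, 0, 0]
  ]
}}

```text
time_s: 7.35
ee_pos: [0.6218, 0.1286, 0.0704]
eef_rot: [-3.141, -0.0, 2.829]
force: [0.9, -0.0, -0.5]
grip_width: 0.0007
grip_force: 0.0
```

```bash
python3 - <<'E'
from h import *
c=snap('scene','s6'); a=np.asarray(c['img'])[170:290,260:420,::-1]; cv2.imwrite('pics/s6c.png',cv2.resize(a,None,fx=5,fy=5,interpolation=cv2.INTER_CUBIC))
E
```

```text
(no output)
```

View pics/s6c.png

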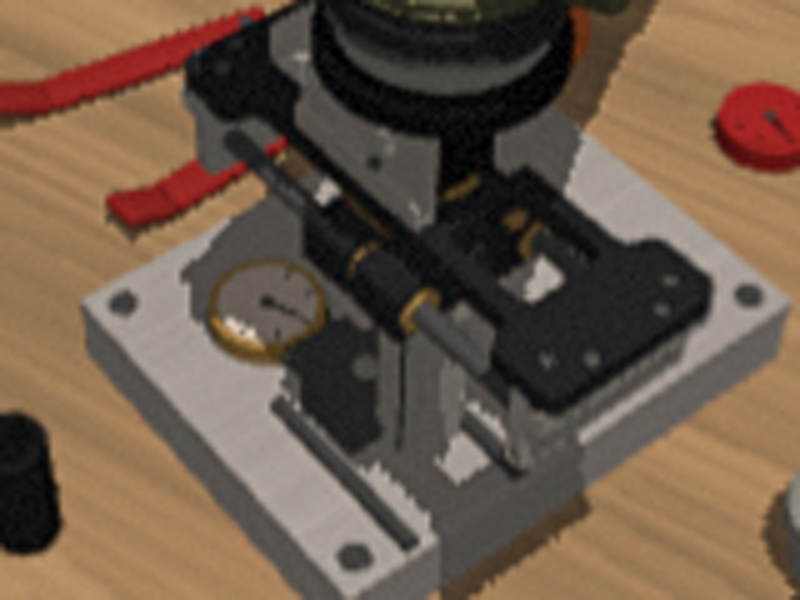

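The jaw has moved along with the fingers: its knob went from about (425,425) to (365,367). The lip is starting over the gauge. I'll push the last 15 mm and watch for the stop.

Emit:
{"method": "apply_moves", "body": {
  "deltas": [
    [255, -0.15, -0.48, 0, 0, 0, 0],
    [255, -0.15, -0.48, 0, 0, 0, 0],
    [255, -0.06, -0.19, 0, 0, 0, 0],
    [255, 0, 0, 0, 0, 0, 0]
  ]
}}

```text
time_s: 7.8
ee_pos: [0.6184, 0.1178, 0.0704]
eef_rot: [-3.141, -0.0, 2.83]
force: [-0.2, 0.2, 0.3]
grip_width: 0.0003
grip_force: 0.0
```

Emit:
{"method": "apply_moves", "body": {
  "deltas": [
    [255, -0.06, -0.19, 0, 0, 0, 0],
    [255, 0, 0, 0, 0, 0, 0]
  ]
}}

```text
time_s: 8.0
ee_pos: [0.6179, 0.1161, 0.0704]
eef_rot: [-3.142, -0.0, 2.83]
force: [0.1, 0.1, -0.2]
grip_width: 0.0005
grip_force: 0.2
```

Emit:
{"method": "apply_moves", "body": {
  "deltas": [
    [255, -0.06, -0.19, 0, 0, 0, 0],
    [255, 0, 0, 0, 0, 0, 0]
  ]
}}

```text
time_s: 8.2
ee_pos: [0.6173, 0.1142, 0.0704]
eef_rot: [-3.142, -0.0, 2.83]
force: [0.1, 1.3, 0.3]
grip_width: 0.0005
grip_force: 0.4
```

Emit:
{"method": "apply_moves", "body": {
  "deltas": [
    [255, -0.06, -0.19, 0, 0, 0, 0],
    [255, 0, 0, 0, 0, 0, 0]
  ]
}}

```text
time_s: 8.4
ee_pos: [0.6171, 0.1138, 0.0705]
eef_rot: [3.139, 0.001, 2.83]
force: [3.8, 10.8, -2.7]
grip_width: 0.0006
grip_force: 6.1
```

The stop is reached: 11 N, at the predicted position of (0.617, 0.114). Now I'll retreat.

Emit:
{"method": "apply_moves", "body": {
  "deltas": [
    [255, 0.3, 0.95, 0, 0, 0, 0],
    [255, 0.4, 1.3, 0, 0, 0, 0],
    [255, 0.4, 1.3, 0, 0, 0, 0],
    [255, 0, 0, 4, 0, 0, 0],
    [255, 0, 0, 4.5, 0, 0, 0],
    [255, 0, 0, 4.5, 0, 0, 0],
    [255, -2, 4, 1, 0, 0, 0],
    [255, -2, 4, 1, 0, 0, 0],
    [255, -2, 4, 1, 0, 0, 0],
    [255, 0, 0, 0, 0, 0, 0]
  ]
}}

```text
time_s: 9.4
ee_pos: [0.5658, 0.2731, 0.2322]
eef_rot: [3.14, 0.001, 2.835]
force: [1.1, -0.3, 0.2]
grip_width: 0.0006
grip_force: 0.0
```

```bash
python3 - <<'E'
from h import *
o=ctrl.get_obs();print(o['ee_pos'],o['force'])
c=snap('scene','s7'); im=np.asarray(c['img'])
hs=cv2.cvtColor(im,cv2.COLOR_RGB2HSV)
n=np.array([.595,.0452]);R=np.array([[.951,.309],[-.309,.951]])
# dark jaw blob: centroid vs prediction at stop (jaw body y' 30..60, lip 13..30)
m=((hs[...,2]<85)).astype(np.uint8)
for y in (.03,.045,.06): print(y,proj(c,[*(n+R@[0,y]),.06]))
q=[int(round(v)) for v in proj(c,[*(n+R@[0,.045]),.06])]
print('knob bright px',[(int(x)+q[0]-12,int(y)+q[1]-12) for y,x in zip(*np.where(im[q[1]-12:q[1]+12,q[0]-12:q[0]+12].sum(2)>330))][:30])
w=np.zeros(hs.shape[:2],bool);w[215:250,298:330]=1
b=np.argwhere((hs[...,1]>110)&(hs[...,2]>80)&w);print('brass bbox rc',b.min(0),b.max(0))
print('pred bbox',[tuple(np.round(f([proj(c,[n[0]+.023*np.cos(t),n[1]+.023*np.sin(t),z]) for t in np.linspace(0,6.28,60) for z in(.027,.041)],0),1)) for f in(np.min,np.max)])
E
```

```text
[0.56584205 0.27307274 0.23221944] [ 1.05378588 -0.32027535  0.15288571]
0.03 (np.float64(323.4863907301281), np.float64(232.7047455930917))
0.045 (np.float64(328.5766003385438), np.float64(237.63486023214313))
0.06 (np.float64(333.78561887769365), np.float64(242.67886800871267))
knob bright px [(317, 226), (318, 226), (319, 226), (320, 226), (321, 226), (322, 226), (323, 226), (324, 226), (325, 226), (326, 226), (327, 226), (328, 226), (329, 226), (330, 226), (331, 226), (332, 226), (333, 226), (334, 226), (335, 226), (336, 226), (337, 226), (338, 226), (339, 226), (340, 226), (317, 227), (318, 227), (319, 227), (320, 227), (321, 227), (322, 227)]
brass bbox rc [215 298] [242 323]
pred bbox [(np.float64(301.9), np.float64(220.8)), (np.float64(325.8), np.float64(243.6))]
```

```bash
python3 - <<'E'
from h import *
c=pickle.load(open('s7.pkl','rb'));g=np.asarray(c['img']).mean(2).astype(int)
print(g[230:248,316:342])
b=(np.asarray(c['img'])[...,0].astype(int)-np.asarray(c['img'])[...,2]>60)
n,l,s,ce=cv2.connectedComponentsWithStats(b.astype(np.uint8))
print([(s[i],ce[i]) for i in range(1,n) if s[i][4]>20 and 290<ce[i][0]<335 and 210<ce[i][1]<250])
E
```

```text
[[172 191 177 168 121  70  66  63  65  65  87 136 151  97  69  66  86 145
  160 160 156 158 158 157 156 159]
 [106 160 111  80  68  60  64  68  66  66  66  90 101  73  63  63  65  86
  142 160 159 157 155 158 158 158]
 [ 77  63  62  64  61  67  65  66  67  64  59  66  68  65  65  66  64  63
   90 142 153 161 158 158 158 157]
 [ 67  59  63  69  68  67  66  68  57  67  66  65  65  67  68  65  67  63
   62  85 117 150 161 159 156 154]
 [ 64  66  65  67  69  63  65  68  70  69  66  66  69  63  64  67  66  70
   66  65  71 118 152 158 158 160]
 [ 67  66  70  66  69  61  68  69  65  66  65  72  84  64  66  67  68  68
   70  67  66  71 114 149 160 158]
 [ 69  63  70  61  65  66  69  67  64  72  94 106 120  95  83  69  69  70
   73  66  69  65  70 117 153 160]
 [ 66  60  66  66  69  65  67  67  64  87 138 140 143 140 120  74  69  70
   70  70  66  67  64  72 115 159]
 [ 65  68  68  66  68  66  67  66  63  81 142 142 142 146 136  74  62  69
   69  65  66  69  67  63  74 145]
 [ 65  67  69  69  66  68  67  65  63  69 126 131 134 130 106  69  68  67
   67  68  70  70  69  61  57  98]
 [ 52  68 
[... 338 characters left out ...]
  69  68  71  69  68  68  65  69  69  70  70  68  63
   44  43  42  39  40  42  42  51]
 [ 29  34  35  36  58  70  69  66  68  65  66  68  69  71  71  63  58  46
   41  41  44  37  38  40  37  53]
 [ 32  30  36  35  38  57  68  68  69  69  69  68  70  70  62  50  40  41
   42  44  40  41  37  38  53 108]
 [ 45  28  36  34  37  40  56  67  73  67  71  69  65  59  44  40  40  41
   39  39  38  36  40  69 111 160]
 [ 85  38  28  36  33  39  43  60  72  69  64  62  48  45  41  40  43  42
   39  38  37  49  68 126 159 165]]
[(array([     0,     17,    640,    383, 154536], dtype=int32), array([328.56311798, 235.82349097])), (array([302, 224,  12,  18,  50], dtype=int32), array([305.98, 234.32]))]
```

The jaw knob is at (328.0,237.8), against a prediction of (328.6,237.6) with the jaw at its stop. The brass edge is where a seated gauge should be, and the hand is clear, so I'm handing in.

```bash
python3 -c "
from station import ctrl
print(ctrl.hand_in())"
```

```text
the job is handed in; nothing more can be done
None
```

The job is handed in after about 9.5 s of robot time: the gauge sits flat in the nest, the jaw is at its stop with the lip over the gauge's edge, and the hand is clear; hand-in returned no verdict.

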